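# Load a resin collar onto the polishing spindle with the index slide

## Robot

A 6-joint arm with a two-finger parallel gripper is mounted at the origin on the work surface. World frame = base frame: x ahead of the robot, y to its left, z up, the work surface at z = 0. Lengths are in m, angles in rad, forces in N, time in s.
With the tool pointing down it reaches from about 0.35 to 0.875 m from the base axis. Payload 4.2 kg.
Tool frame: the origin (TCP) lies midway between the tips of the shut fingers; the grasp point (between the pads) lies 19 mm behind it; z points along the fingers, y is the line along which they close (so a half turn about z gives the same grasp; the last joint's range is limited). The gripper opens to 87 mm and grips with 3 to 60 N. Pads are 19 mm wide; open, the fingers measure 117 mm over their backs; the gripper's body (75 mm by 190 mm) begins 51 mm behind the grasp point.
Start: joints at [-0.89, 0.385, 0.008, 0, -1.194, -0.259], TCP at [0.256, -0.57, 0.223] pointing down, gripper open.
Joint ranges: [-3.14, 3.14], [-1.21, 2.06], [-1.07, 1.41], [-3.16, 2.05], [-2.99, -0.16], [-3.1, 3.1]. Speed limits (rad/s): [2.79, 2.79, 3.14, 3.14, 3.14, 3.14].

## Interface

Orientations are given as a unit quaternion [w, x, y, z].
In Python, from plant import sensors, viewer, ticket gives the robot as it stands. The module is installed in compiled form; this text tells all that it offers.
- The arm moves only by the shell command python3 -m pendant 'ROWS' [FORCE]. ROWS is text: rows parted by semicolons, each of 7 numbers parted by spaces: the shift along the tool's x, y, z in mm, then the turn, a rotation vector about the tool's x, y, z in rad, then the closure, from 0 (fully open) to 1 (shut). In form: dx dy dz ax ay az hand; .... A call has 1 to 5 rows; each row shifts and turns the commanded pose from where the row before left it, along the tool's axes as they then stand; what a row does not reach is not made up. A row lasts 1/8 s, in which the tool goes at most 62.5 mm and 10.7 degrees, less where a joint would pass 70% of its speed; a pose out of reach is approached as far as the arm can. A call is refused whole if a number of a shift passes 62.5 or a number of a turn 0.188, either way. A call with a gripper value outside its range is refused whole. The fingers move at their own pace and stop on an object; FORCE is the grip in N (left out, the last holds). Time passes only in rows, so rows that do not move let the fingers close. It gives the time, the measured TCP pose, the force, the opening and the grip force at its end, in the units of the state.
- sensors.get_state(): the state, without advancing time (a new reading comes with each control period).
- viewer.capture(name): name is "scene" or "top" or "wrist"; returns a dict with "pixels" (384x512x3 uint8, red, green, blue), "mtx" (3x3 intrinsics, pixels), "rvec" (rotation vector, rad) and "tvec" (3), from world to camera coordinates, as OpenCV has them. Camera axes: x right, y down, z forward; pixel columns grow to the right and rows downward; lengths in m; the calibration is good to about 2 mm. A picture is of the moment at which its call begins. There is no depth.
- ticket.job_done(): hands the job in; it is judged then, once.
The state is a dict: "time": time; "qpos": joint angles; "joint_vel": joint speeds; "effort": joint torques, N m; "eef_pos": TCP position; "orientation": TCP orientation; "contact_force": force on the tool from outside, world axes, zero at the start; "wrist_torque": the same for the moment, N m; "grip_width": finger opening in m; "grasp_force": force on a finger pad.
Only numpy, scipy, OpenCV 4.12 (cv2) and the standard library are available. Lean on these libraries where they do the work, as an engineer would, in place of code of your own. Each camera call takes 0.05 s, during which the arm holds its last target. There are 200 camera calls.

## Task

Load the purple resin collar onto the upright steel spindle with the loading jig: without lifting the collar off the deck, push it along its lane all the way into the slide's pocket, then pull the red spring knob up, shift the slide one notch to the spindle's side and let the knob's pin snap down into that notch. Then press the collar straight down over the spindle until it is fully home, and leave it there with the slide locked, without disturbing the jars and the cup standing around.

Things in the scene. Friction and masses are not known exactly. Their poses are not given: they have to be found in the camera images.
- jig: Fixed light plywood jig, about 197 x 200 mm, flat deck 60 mm above the table. Origin on the table, under the pocket's middle when the slide is at its loading notch. Axes: x along the lane (pushing direction, away from the robot), y to the left, towards the spindle, z up. Under the slide's rear part a steel rail has three notches 60 mm apart. Collar and knob stand highest on it.
- lane_start (a point): Point on the deck in the middle of the lane, 85 mm before the jig's origin in x. The lane is the strip of deck from jig x -112 mm (open end) to the pocket, between two blue rails 10 mm high, 45 mm apart. Blue fences, 10 mm high, run along y from the lane's end, inner face at jig x -24 mm: they keep the collar in the pocket while the slide moves.
- collar: Purple resin ring, outside diameter 42, bore 16, height 30 mm, about 40 g, standing on the deck in the lane, its axis upright, 50 to 85 mm before the pocket's middle. Origin: centre of its underside (deck level at the start).
- slide (a joint): Aluminium slide (carriage), position along jig y in m. 0 = loading notch, pocket in line with the lane; +0.060 = spindle notch, pocket over the spindle; -0.060 = spare notch. End stops at +-0.061. Locked (1 mm play either way) while the knob's pin is in a notch; otherwise it moves with 1 N.
- plunger (a joint): Red spring knob on the slide: lift in m, 0 = down, pin fully in a notch; 0.014 = top stop. The pin leaves its notch above 0.008, and rests on the rail (reads about 0.008) if let go between notches. Spring 5 N at 0, 8 N at the top.
- knob (a point): Point to grip on the red knob: on its axis, mid-height of a cylinder 26 mm in diameter and 18 mm high (rounded top 12 mm above this point). At rest 105 mm above the table; below the knob only a thin stem, then the slide's top 25 mm below this point. 62 mm along jig x from the pocket's middle; moves with slide and knob.
- pocket (a point): Middle of the slide's pocket, at deck level; moves with the slide. Pocket 45 mm wide between side walls 10 mm high, flared at its mouth, open to the lane and below; rear wall 20 mm high, 22.5 mm along jig x from this point. A collar fully in touches the rear wall, its axis up to 1.5 mm beyond this point; the slide does not give way in that direction.
- spindle_tip (a point): Tip of the upright steel spindle, 2 mm below deck level, 60 mm along jig y from the jig's origin. Spindle diameter 13 mm with a 10 mm long tapered nose (4 mm at the tip). It stands in the middle of a 47 mm square hole in the deck.
- lifter (a joint): Yellow 45 mm square plate with a 16 mm square hole round the spindle, flush with the deck at 0; the collar stands on it when the slide is at the spindle notch. Pushed down by the collar, m, downward positive, to the stop at 0.020 = collar fully home (its top then 10 mm above deck level). About 5 N of friction: it stays where it is left.
- glitter_jar: Bystander: magenta jar with black lid, diameter 64, height 95 mm; origin at the centre of its foot.
- pigment_jar: Bystander: amber jar with white lid, diameter 48, height 70 mm; origin at the centre of its foot.
- mixing_cup: Bystander: clear plastic cup, rim diameter 68, height 85 mm; origin at the centre of its foot.

How it is judged:
By the outcome, as a careful person would: the job done as asked, in the order asked, and still so for the second after the job is handed in, with the robot touching nothing.
It also fails if it takes over 48 s, if anything falls off the work surface, if the arm or the gripper's body presses on something with over 40 N, if the wrist force passes 120 N, or if a joint passes its speed limit or range.

## Working session

There is one attempt and no reset: what is moved stays moved. The work goes in short steps, Python scripts to look and compute and a shell command to move; the robot and the scene stay as the last step left them, time stands still between calls to the robot, and variables do not carry over. Pictures are saved under pics/ and viewed, at most 10 in all, crops included, and the job is handed in when it is done.

```bash
mkdir -p pics; cat > h.py <<'E'
import numpy as np, cv2, os
from plant import sensors, viewer, ticket
def cap(n,save=None):
    c=viewer.capture(n)
    c['R']=cv2.Rodrigues(np.array(c['rvec'],float))[0]; c['t']=np.array(c['tvec'],float).ravel(); c['K']=np.array(c['mtx'],float)
    c['hsv']=cv2.cvtColor(np.ascontiguousarray(c['pixels']),cv2.COLOR_RGB2HSV)
    if save: cv2.imwrite('pics/'+save,c['pixels'][:,:,::-1])
    return c
def ray(c,uv,z):
    d=c['R'].T@np.linalg.solve(c['K'],[uv[0],uv[1],1.]); o=-c['R'].T@c['t']
    return o+d*(z-o[2])/d[2]
def proj(c,p):
    q=c['K']@(c['R']@np.array(p,float)+c['t']); return q[:2]/q[2]
def blobs(c,lo,hi,amin=30):
    m=cv2.inRange(c['hsv'],np.array(lo),np.array(hi))
    n,l,s,ce=cv2.connectedComponentsWithStats(m)
    return [(ce[i].round(1),s[i].tolist()) for i in range(1,n) if s[i][4]>=amin]
E
python3 - <<'E'
from h import *
for n in('top','scene'):
    c=cap(n,n+'.png'); print(n,(-c['R'].T@c['t']).round(3))
    for nm,lo,hi in(('red',(0,150,80),(6,255,255)),('red2',(174,150,80),(180,255,255)),('purple',(125,60,40),(150,255,255)),('blue',(100,120,60),(122,255,255)),('yellow',(22,150,100),(33,255,255))):
        for b in blobs(c,lo,hi): print(nm,b)
a=cv2.imread('pics/top.png')
E
```

```text
top [0.559 0.064 0.874]
red (array([327.3, 172.7]), [322, 168, 11, 10, 86])
purple (array([19.5, 72.2]), [7, 61, 22, 20, 231])
purple (array([341.4, 138.4]), [330, 120, 31, 30, 107])
purple (array([314.6, 242.5]), [304, 233, 21, 19, 271])
blue (array([377.3,  78.3]), [372, 72, 13, 13, 102])
blue (array([205.3,  81.1]), [197, 75, 16, 11, 86])
blue (array([409.6, 229.7]), [284, 110, 228, 228, 42523])
blue (array([291.4, 213.8]), [272, 208, 34, 24, 149])
yellow (array([292.4, 203.2]), [282, 193, 19, 16, 94])
scene [1.189 0.156 0.841]
red (array([189., 182.]), [183, 175, 13, 15, 143])
purple (array([55.4,  5. ]), [45, 2, 22, 7, 116])
purple (array([497.6,  95.2]), [484, 89, 28, 13, 264])
purple (array([218.9, 141.3]), [210, 131, 19, 22, 339])
purple (array([153.9, 244.2]), [133, 222, 37, 38, 636])
blue (array([112.6, 175.3]), [0, 76, 262, 211, 32448])
blue (array([ 88.5, 298.8]), [78, 288, 19, 20, 216])
blue (array([302.9, 348.1]), [293, 337, 24, 18, 191])
yellow (array([229.6, 181.9]), [216, 172, 28, 21, 353])
yellow (array([508.5, 264.5]), [506, 242, 6, 46, 46])
yellow (array([374.6, 350.4]), [371, 344, 7, 14, 45])
```

View pics/top.png

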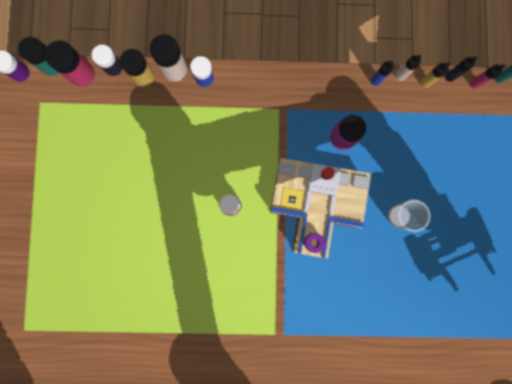

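View pics/scene.png

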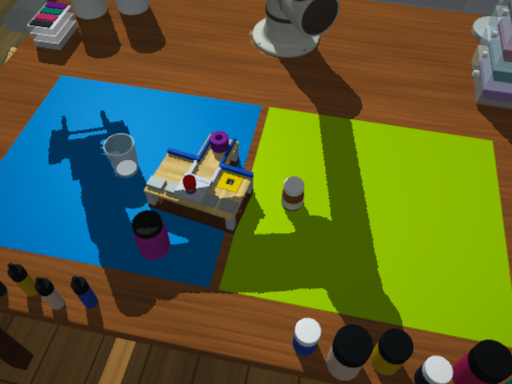

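The top view shows the knob at (327,173), collar at (315,242), plate and spindle at (292,199), glitter jar at (350,130), cup at (410,216) and pigment jar at (231,205). The scene view agrees.

```bash
python3 - <<'E'
from h import *
t=cap('top');s=cap('scene')
def tri(a,b):
    P=[c['K']@np.c_[c['R'],c['t']] for c in(t,s)]
    X=cv2.triangulatePoints(P[0],P[1],np.array(a,float).reshape(2,1),np.array(b,float).reshape(2,1)).ravel();return (X[:3]/X[3]).round(4)
print('knob',ray(t,(327.3,172.7),.11),tri((327.3,172.7),(189,182)))
print('collar',ray(t,(314.6,242.5),.085),tri((314.6,242.5),(218.9,141.3)))
print('plate',ray(t,(292,199.5),.06),tri((292,199.5),(229.6,181.9)))
for n,uv,z in(('glit',(351,128),.095),('pig',(231,203),.07),('cup',(413,215),.085)): print(n,ray(t,uv,z))
k=ray(t,(327.3,172.7),.11)[:2];p=ray(t,(292,199.5),.06)[:2]
d=k-p # = R*(62,-60)
yaw=np.arctan2(d[1],d[0])-np.arctan2(-60,62);print('yaw',yaw,np.hypot(*d),np.hypot(62,60)/1e3)
R=np.array([[np.cos(yaw),-np.sin(yaw)],[np.sin(yaw),np.cos(yaw)]])
O=((k-R@[.062,0])+(p-R@[0,.06]))/2;print('O',O)
co=ray(t,(314.6,242.5),.085)[:2];print('collar jig',R.T@(co-O))
print(sensors.get_state()['orientation'])
cv2.imwrite('pics/tz.png',cv2.resize(t['pixels'][100:270,220:440,::-1],None,fx=3.5,fy=3.5,interpolation=2))
E
```

```text
knob [ 0.6631015  -0.08593903  0.11      ] [ 0.664  -0.0871  0.1029]
collar [ 0.51945481 -0.06537513  0.085     ] [ 0.5186 -0.0661  0.0722]
plate [ 0.60963784 -0.01950066  0.06      ] [ 0.61   -0.0195  0.0528]
glit [ 0.76133089 -0.13837044  0.095     ]
pig [0.59864066 0.11157298 0.07      ]
cup [ 0.58110931 -0.27250788  0.085     ]
yaw -0.1241835075461355 0.08527848620372491 0.08627861844049196
O [ 0.60189246 -0.07864902]
collar jig [-0.08344697  0.00296056]
[-1.99671120e-04 -2.09306855e-01  9.77849768e-01  6.57287967e-04]
```

View pics/tz.png

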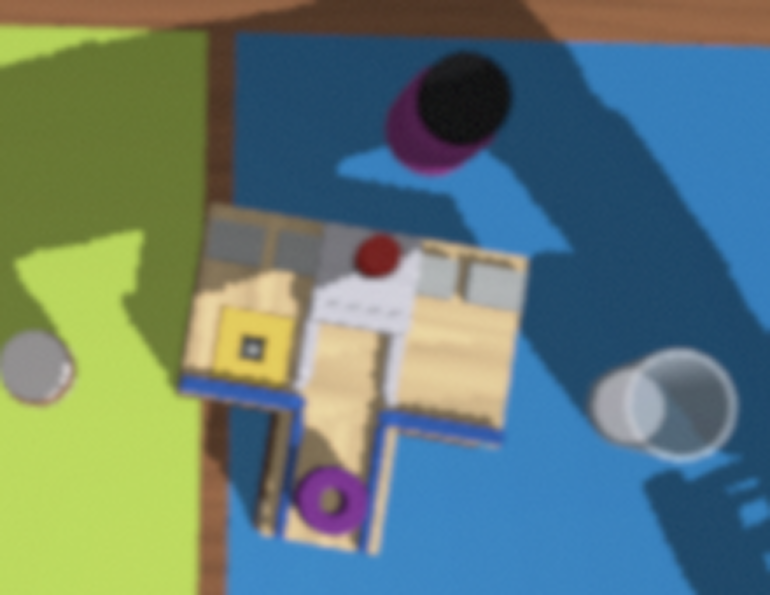

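The crop confirms the layout. The jig is yawed about -0.13 rad, the collar is near the lane's open end, and the slide is at the loading notch.

```bash
python3 -m pendant '-40.6 37.5 0 0 0 0 0;-40.6 37.5 0 0 0 0 0;-40.6 37.5 0 0 0 0 0;-40.6 37.5 0 0 0 0 0;-40.6 37.5 0 0 0 0 0' 20 && python3 -m pendant '-40.6 37.5 0 0 0 0 0;-40.6 37.5 0 0 0 0 0;-40.6 37.5 0 0 0 0 0;-40.6 37.5 0 0 0 0 0;-40.6 37.5 0 0 0 0 0' && python3 -m pendant '0 0 0 0 0 0.183 0;0 0 0 0 0 0.183 0;0 0 0 0 0 0.183 0;0 0 0 0 0 0 0'
python3 - <<'E'
from h import *
c=cap('wrist','w1.png');print((-c['R'].T@c['t']).round(3))
E
```

```text
time: 0.82
eef_pos: [0.3647, -0.3144, 0.2226]
orientation: [0.0, -0.209, 0.978, -0.0]
contact_force: [1.5, -0.2, 0.1]
grip_width: 0.0869
grasp_force: 0.0
time: 1.45
eef_pos: [0.4732, -0.06, 0.2227]
orientation: [0.0, -0.209, 0.978, -0.0]
contact_force: [1.1, -0.9, 0.5]
grip_width: 0.087
grasp_force: 0.0
time: 1.95
eef_pos: [0.4726, -0.0618, 0.2224]
orientation: [-0.0, 0.062, 0.998, 0.0]
contact_force: [0.3, 0.1, 0.1]
grip_width: 0.0869
grasp_force: 0.0
[ 0.402 -0.053  0.385]
```

View pics/w1.png

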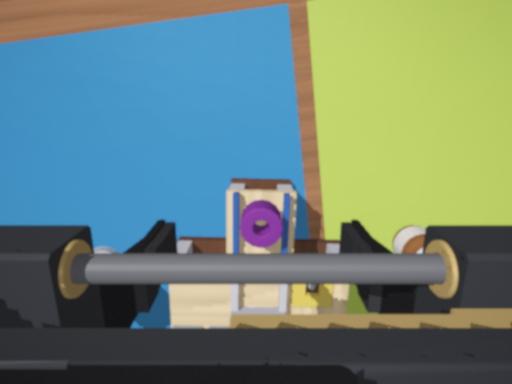

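The wrist view (turned upside down) shows the collar at (262,223) in the lane, with its rails running nearly vertical at u≈236 and 288. I'll measure the lane direction next.

```bash
python3 - <<'E'
from h import *
c=cap('wrist')
m=cv2.inRange(c['hsv'],np.array((105,120,60)),np.array((125,255,255)))
for r in(200,208,216,224,232,240,248):
    xs=np.where(m[r,225:305])[0]+225
    # rail groups
    g=np.split(xs,np.where(np.diff(xs)>3)[0]+1)
    print(r,[(int(a[0]),int(a[-1]),ray(c,(a.mean(),r),.07)[:2].round(4).tolist()) for a in g if len(a)])
mp=cv2.inRange(c['hsv'],np.array((128,80,40)),np.array((155,255,255)))
k=max(cv2.findContours(mp,0,2)[0],key=cv2.contourArea);(e)=cv2.fitEllipse(k);print(e,ray(c,e[0],.083))
print(ray(c,(261.5,224),.09),blobs(c,(128,80,40),(155,255,255)))
s=sensors.get_state();print(s['eef_pos'])
E
```

```text
200 [(234, 238, [0.4977, -0.0871]), (285, 289, [0.504, -0.0363]), (297, 297, [0.5052, -0.0264])]
208 [(234, 238, [0.5061, -0.0883]), (284, 288, [0.5123, -0.0382])]
216 [(234, 238, [0.5146, -0.0895]), (284, 288, [0.5208, -0.039])]
224 [(234, 237, [0.5231, -0.0912]), (283, 287, [0.5294, -0.0409])]
232 [(234, 237, [0.5319, -0.0925]), (283, 286, [0.5381, -0.0423])]
240 [(234, 237, [0.5407, -0.0937]), (283, 286, [0.547, -0.0433])]
248 [(234, 237, [0.5497, -0.095]), (282, 286, [0.5559, -0.0447])]
((260.8563537597656, 223.8699188232422), (42.43573760986328, 45.69219970703125), 164.25137329101562) [ 0.52107687 -0.06493748  0.083     ]
[ 0.51853774 -0.06406705  0.09      ] [(array([260.8, 223.8]), [239, 201, 44, 46, 1520])]
[ 0.47270651 -0.06188149  0.22252736]
```

```bash
python3 -m pendant '0 3 40 0 0 0.02 1;0 0 40 0 0 0 1;0 0 40 0 0 0 1;0 0 28 0 0 0 1;0 0 0 0 0 0 1' && python3 -m pendant '-15 0 0 0 0 0 1;-15 0 0 0 0 0 1;-15 0 0 0 0 0 1;-15 0 0 0 0 0 1;-15 0 0 0 0 0 1'
python3 - <<'E'
from h import *
cap('scene')
c=cap('top','t2.png');s=cap('scene','s2.png')
cv2.imwrite('pics/s2z.png',cv2.resize(s['pixels'][90:270,120:320,::-1],None,fx=3,fy=3,interpolation=2))
st=sensors.get_state();print(st['eef_pos'],st['contact_force'])
E
```

```text
time: 2.68
eef_pos: [0.4716, -0.0593, 0.0728]
orientation: [-0.003, 0.073, 0.997, -0.001]
contact_force: [-0.3, 0.5, 0.2]
grip_width: 0.0451
grasp_force: 0.0
time: 3.3
eef_pos: [0.5485, -0.0701, 0.0746]
orientation: [0.0, 0.074, 0.997, 0.0]
contact_force: [-0.7, -0.7, -0.3]
grip_width: 0.0014
grasp_force: 0.2
[ 0.54804909 -0.06998417  0.07428117] [-0.2854315  -0.4121489   0.33657009]
```

View pics/s2z.png

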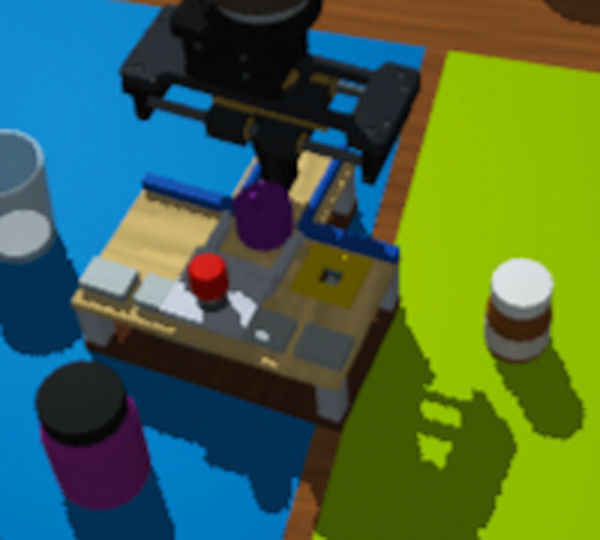

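The collar is upright, being pushed, and about 25 mm short of the rear wall.

```bash
python3 -m pendant '-6 0 0 0 0 0 1;-6 0 0 0 0 0 1;-5 0 0 0 0 0 1;-3 0 0 0 0 0 1;0 0 0 0 0 0 1' && python3 -m pendant '-2 0 0 0 0 0 1;0 0 0 0 0 0 1' && python3 -m pendant '-1 0 0 0 0 0 1;-1 0 0 0 0 0 1'&& python3 -m pendant '-1 0 0 0 0 0 1;0 0 0 0 0 0 1'
```

```text
time: 4.08
eef_pos: [0.5674, -0.0728, 0.0745]
orientation: [0.0, 0.074, 0.997, 0.0]
contact_force: [-0.8, -0.5, 0.7]
grip_width: 0.0002
grasp_force: 0.0
time: 4.32
eef_pos: [0.5692, -0.0731, 0.0746]
orientation: [0.0, 0.074, 0.997, 0.0]
contact_force: [-0.4, -0.7, 0.4]
grip_width: -0.0
grasp_force: 0.0
time: 4.58
eef_pos: [0.5711, -0.0734, 0.0746]
orientation: [-0.0, 0.074, 0.997, -0.0]
contact_force: [-0.9, -0.3, 0.8]
grip_width: 0.0002
grasp_force: 0.1
time: 4.82
eef_pos: [0.5723, -0.0735, 0.0746]
orientation: [0.0, 0.074, 0.997, 0.0]
contact_force: [1.0, -0.3, -0.3]
grip_width: 0.0004
grasp_force: 0.0
```

```bash
for i in 1 2 3; do :; done; python3 -m pendant '-1 0 0 0 0 0 1;-1 0 0 0 0 0 1' && python3 -m pendant '-1 0 0 0 0 0 1;0 0 0 0 0 0 1'&& python3 -m pendant '-1 0 0 0 0 0 1;0 0 0 0 0 0 1'
```

```text
time: 5.08
eef_pos: [0.5741, -0.0738, 0.0745]
orientation: [-0.0, 0.074, 0.997, 0.0]
contact_force: [-0.4, -0.2, 0.4]
grip_width: 0.0006
grasp_force: 0.1
time: 5.32
eef_pos: [0.5746, -0.074, 0.0745]
orientation: [-0.001, 0.074, 0.997, -0.0]
contact_force: [-2.0, 0.5, 0.5]
grip_width: 0.0
grasp_force: 0.8
time: 5.58
eef_pos: [0.5747, -0.0741, 0.0744]
orientation: [-0.001, 0.074, 0.997, -0.0]
contact_force: [-4.5, 1.9, 4.0]
grip_width: 0.0005
grasp_force: 2.6
```

Contact with the rear wall: the tool has stalled and force is rising. I'll retreat and go above the knob.

```bash
python3 -m pendant '12 0 0 0 0 0 1;15 0 -20 0 0 0 0.4;0 0 -50 0 0 0 0.3;0 0 -20 0 0 0 0.3;-30 0 0 0 0 0 0.3' 25 && python3 -m pendant '-45 0 0 0 0 0 0.3;-40 0 0 0 0 0 0.3;0 0 0 0 0 0 0.3;0 0 0 0 0 0 0.3'
python3 - <<'E'
from h import *
c=cap('wrist','w3.png'); s=cap('scene','s3.png');t=cap('top')
a=np.vstack([c['pixels'],]);b=cv2.resize(s['pixels'][90:270,120:320],(427,384))
cv2.imwrite('pics/m3.png',cv2.resize(np.hstack([a,b]),(800,327))[:,:,::-1])
mp=cv2.inRange(t['hsv'],np.array((128,80,40)),np.array((155,255,255)))
E
```

```text
time: 6.2
eef_pos: [0.5799, -0.0743, 0.1679]
orientation: [0.004, 0.073, 0.997, 0.001]
contact_force: [0.2, -0.1, -1.4]
grip_width: 0.0326
grasp_force: 0.0
time: 6.7
eef_pos: [0.6625, -0.087, 0.1641]
orientation: [-0.0, 0.074, 0.997, 0.0]
contact_force: [-1.1, 0.3, 0.2]
grip_width: 0.0602
grasp_force: 0.0
```

View pics/m3.png

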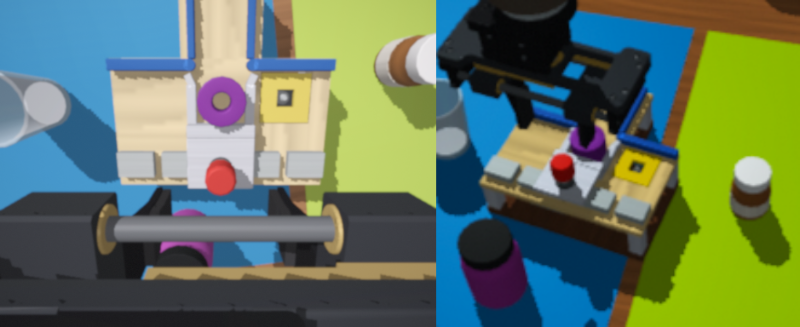

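The wrist view shows the collar seated in the pocket at about (260,119) in native pixels, the knob at about (258,206), and the spindle hole at about (334,115). I'll measure these.

```bash
python3 - <<'E'
from h import *
c=cap('wrist')
print((-c['R'].T@c['t']).round(3))
for nm,lo,hi,zs in(('col',(128,80,40),(155,255,255),(.09,.085)),('yel',(22,120,80),(33,255,255),(.06,)),('red',(0,150,80),(6,255,255),(.117,.108))):
    m=cv2.inRange(c['hsv'],np.array(lo),np.array(hi));m[245:]=0
    k=max(cv2.findContours(m,cv2.RETR_EXTERNAL,2)[0],key=cv2.contourArea)
    r=cv2.minAreaRect(k);print(nm,np.round(r[0]+r[1],1),round(r[2],1),cv2.boundingRect(k),[ray(c,r[0],z)[:2].round(4).tolist() for z in zs])
m=cv2.inRange(c['hsv'],np.array((128,80,40)),np.array((155,255,255)))
k,h=cv2.findContours(m[:200],cv2.RETR_CCOMP,2)
for i,q in enumerate(k):
    if h[0][i][3]>=0 and len(q)>8: e=cv2.fitEllipse(q);print('bore',e,ray(c,e[0],.09).round(4))
g=c['pixels'][100:130,318:352].astype(int).sum(2); ys,xs=np.where(g<200); print('hole',xs.mean()+318,ys.mean()+100,len(xs),ray(c,(xs.mean()+318,ys.mean()+100),.06))
m=cv2.inRange(c['hsv'],np.array((105,120,60)),np.array((125,255,255)))
for r in (10,20,30,40,50,60): 
    xs=np.where(m[r,200:310])[0]+200; print(r,[(int(a[0]),int(a[-1])) for a in np.split(xs,np.where(np.diff(xs)>3)[0]+1)])
print(sensors.get_state()['eef_pos'])
E
```

```text
[ 0.592 -0.076  0.328]
col [259.5 119.5  56.6  56.6] 45.0 (231, 91, 58, 58) [[0.6072, -0.0775], [0.6075, -0.0776]]
yel [334.5 114.5  57.   59. ] 90.0 (305, 86, 60, 58) [[0.6139, -0.0181]]
red [258.5 207.5  39.   33. ] 90.0 (242, 188, 34, 40) [[0.663, -0.0865], [0.6661, -0.0869]]
bore ((259.2701416015625, 118.16586303710938), (21.601072311401367, 22.690473556518555), 66.44596862792969) [ 0.6062 -0.0776  0.09  ]
hole nan nan 0 [nan nan nan]
10 [(220, 227), (292, 299)]
20 [(220, 227), (292, 298)]
30 [(221, 227), (291, 298)]
40 [(221, 227), (291, 298)]
50 [(221, 227), (291, 297)]
60 [(221, 228), (291, 297)]
[ 0.66247869 -0.0868604   0.1651917 ]<stdin>:12: RuntimeWarning: Mean of empty slice.
  ret = ret.dtype.type(ret / rcount)
```

```bash
python3 -m pendant '-3.5 0 25 0 0 0 0.3;0 0 25 0 0 0 0.3;0 0 25 0 0 0 0.3;0 0 0 0 0 0 0.5;0 0 0 0 0 0 0.8' 25 && python3 -m pendant '0 0 0 0 0 0 1;0 0 0 0 0 0 1;0 0 0 0 0 0 1'
```

```text
time: 7.52
eef_pos: [0.6672, -0.0875, 0.091]
orientation: [0.001, 0.073, 0.997, -0.0]
contact_force: [0.8, -0.3, 0.7]
grip_width: 0.0484
grasp_force: 0.0
time: 7.9
eef_pos: [0.667, -0.0875, 0.0905]
orientation: [0.001, 0.073, 0.997, 0.0]
contact_force: [-1.1, 0.4, 2.7]
grip_width: 0.0248
grasp_force: 25.0
```

```bash
python3 -m pendant '0 0 -5 0 0 0 1;0 0 -5 0 0 0 1;0 0 -2 0 0 0 1;0 0 0 0 0 0 1' 40 && python3 -m pendant '0 10 0 0 0 0 1;0 10 0 0 0 0 1;0 0 0 0 0 0 1'
```

```text
time: 8.4
eef_pos: [0.6667, -0.0874, 0.1011]
orientation: [0.0, 0.074, 0.997, 0.0]
contact_force: [4.0, 0.1, -7.7]
grip_width: 0.0242
grasp_force: 40.0
time: 8.78
eef_pos: [0.6698, -0.0665, 0.1014]
orientation: [0.0, 0.073, 0.997, 0.0]
contact_force: [4.4, 0.4, -8.9]
grip_width: 0.0248
grasp_force: 40.0
```

```bash
python3 -m pendant '0 10 0 0 0 0 1;0 10 0 0 0 0 1;0 10 0 0 0 0 1;0 8 0 0 0 0 1;0 0 0 0 0 0 1' && python3 -m pendant '0 1.5 0 0 0 0 1;0 0 0 0 0 0 1'
python3 - <<'E'
from h import *
s=sensors.get_state();d=s['eef_pos'][:2]-np.array([.6667,-.0874]);print(np.hypot(*d),d@[.147,.989],d@[.989,-.147])
E
```

```text
time: 9.4
eef_pos: [0.6754, -0.0292, 0.1016]
orientation: [0.0, 0.073, 0.997, 0.0]
contact_force: [5.0, 0.5, -7.4]
grip_width: 0.0248
grasp_force: 40.0
time: 9.65
eef_pos: [0.6755, -0.0287, 0.1017]
orientation: [0.0, 0.074, 0.997, 0.0]
contact_force: [4.3, -1.0, -7.7]
grip_width: 0.0246
grasp_force: 40.0
0.05930383059155146 0.05929580728625172 4.45660853988384e-05
```

```bash
python3 -m pendant '0 0.5 4 0 0 0 1;0 0 4 0 0 0 1;0 0 3 0 0 0 1;0 0 0 0 0 0 1' && python3 -m pendant '0 0 0 0 0 0 0.7;0 0 0 0 0 0 0.3;0 0 0 0 0 0 0.3;0 0 0 0 0 0 0.3;0 0 0 0 0 0 0.3'  && python3 -m pendant '0 0 -25 0 0 0 0.3;0 0 -25 0 0 0 0.3;0 0 -24 0 0 0 0.3;0 0 0 0 0 0 0.3;0 0 0 0 0 0 0.3'
cat > m.py <<'E'
from h import *
c=cap('wrist','w4.png');s=cap('scene')
print((-c['R'].T@c['t']).round(3),sensors.get_state()['eef_pos'])
for nm,lo,hi,zs in(('col',(128,80,40),(155,255,255),(.09,.07)),('red',(0,150,80),(6,255,255),(.117,.108))):
    m=cv2.inRange(c['hsv'],np.array(lo),np.array(hi));m[245:]=0
    k=max(cv2.findContours(m,cv2.RETR_EXTERNAL,2)[0],key=cv2.contourArea)
    r=cv2.minAreaRect(k);print(nm,np.round(r[0]+r[1],1),[ray(c,r[0],z)[:2].round(4).tolist() for z in zs])
m=cv2.inRange(c['hsv'],np.array((128,80,40)),np.array((155,255,255)))
k,h=cv2.findContours(m[:200],cv2.RETR_CCOMP,2)
for i,q in enumerate(k):
    if h[0][i][3]>=0 and len(q)>8: e=cv2.fitEllipse(q);print('bore',e,ray(c,e[0],.09).round(4))
b=cv2.resize(s['pixels'][90:270,120:320],(427,384))
cv2.imwrite('pics/m4.png',cv2.resize(np.hstack([c['pixels'],b]),(800,327))[:,:,::-1])
E
python3 m.py
```

```text
time: 10.15
eef_pos: [0.6755, -0.0284, 0.0908]
orientation: [0.0, 0.074, 0.997, -0.0]
contact_force: [5.1, -1.8, -5.4]
grip_width: 0.0245
grasp_force: 40.0
time: 10.78
eef_pos: [0.6752, -0.0281, 0.0907]
orientation: [-0.0, 0.074, 0.997, 0.0]
contact_force: [0.2, 0.2, -0.2]
grip_width: 0.0567
grasp_force: 0.0
time: 11.4
eef_pos: [0.6746, -0.0281, 0.1634]
orientation: [-0.001, 0.074, 0.997, 0.0]
contact_force: [0.3, 0.3, -1.0]
grip_width: 0.0607
grasp_force: 0.0
[ 0.605 -0.018  0.326] [ 0.67449468 -0.02825526  0.16292319]
col [256.2 114.7  58.   57.3] [[0.6156, -0.0205], [0.6165, -0.0208]]
red [258. 204.  38.  34.] [[0.6721, -0.0276], [0.675, -0.0281]]
bore ((255.91326904296875, 114.05807495117188), (21.44181251525879, 22.492727279663086), 42.27537155151367) [ 0.6151 -0.0207  0.09  ]
```

View pics/m4.png

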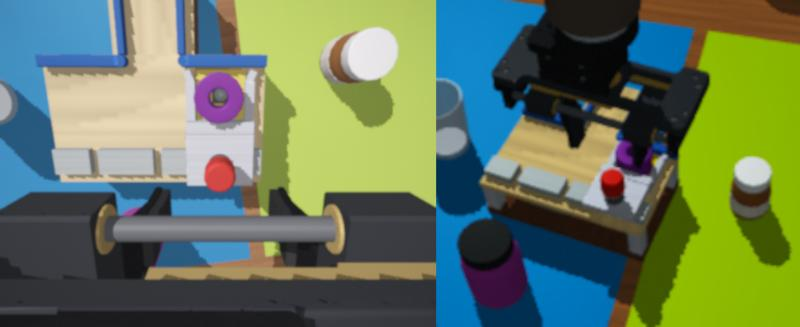

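The slide is at the spindle notch with the knob down; the grip height and the 5 N spring reading agree. The collar bore at (256,114) is over the spindle. I'll press with fingers about 10 mm apart, centred on the ring.

```bash
python3 -m pendant '20 0 0 0 0 0 0.885;20 0 0 0 0 0 0.885;20 0 0 0 0 0 0.885;0 0 30 0 0 0 0.885;0 0 30 0 0 0 0.885' && python3 -m pendant '0 0 6 0 0 0 0.885;0 0 2 0 0 0 0.885;0 0 0 0 0 0 0.885;0 0 0 0 0 0 0.885' && python3 -m pendant '0 0 2 0 0 0 0.885;0 0 2 0 0 0 0.885;0 0 2 0 0 0 0.885;0 0 0 0 0 0 0.885'
```

```text
time: 12.12
eef_pos: [0.6155, -0.0194, 0.1034]
orientation: [-0.0, 0.073, 0.997, 0.0]
contact_force: [0.8, 0.0, 0.5]
grip_width: 0.019
grasp_force: 0.0
time: 12.62
eef_pos: [0.6166, -0.0193, 0.0976]
orientation: [0.001, 0.074, 0.997, 0.0]
contact_force: [0.3, -0.3, 0.5]
grip_width: 0.0101
grasp_force: 0.0
time: 13.12
eef_pos: [0.616, -0.0194, 0.0904]
orientation: [-0.0, 0.074, 0.997, -0.0]
contact_force: [-0.2, -0.3, 0.4]
grip_width: 0.0097
grasp_force: 0.0
```

```bash
python3 -m pendant '1 0 1.5 0 0 0 0.885;0 0 1.5 0 0 0 0.885;0 0 0 0 0 0 0.885' && python3 -m pendant '0 0 2 0 0 0 0.885;0 0 2 0 0 0 0.885;0 0 2 0 0 0 0.885;0 0 0 0 0 0 0.885'
```

```text
time: 13.5
eef_pos: [0.6159, -0.0193, 0.0882]
orientation: [0.001, 0.073, 0.997, 0.0]
contact_force: [1.4, -1.0, 4.4]
grip_width: 0.0102
grasp_force: 2.1
time: 14.0
eef_pos: [0.615, -0.0191, 0.0812]
orientation: [-0.0, 0.074, 0.997, 0.0]
contact_force: [1.3, -0.1, 3.1]
grip_width: 0.0099
grasp_force: 1.7
```

```bash
python3 -m pendant '0 0 2 0 0 0 0.885;0 0 2 0 0 0 0.885;0 0 2 0 0 0 0.885;0 0 2 0 0 0 0.885;0 0 0 0 0 0 0.885' && python3 -m pendant '0 0 1.5 0 0 0 0.885;0 0 1.5 0 0 0 0.885;0 0 0 0 0 0 0.885' && python3 -m pendant '0 0 1 0 0 0 0.885;0 0 0 0 0 0 0.885'
```

```text
time: 14.62
eef_pos: [0.6149, -0.0189, 0.0733]
orientation: [-0.0, 0.074, 0.997, 0.0]
contact_force: [1.4, 0.8, 3.3]
grip_width: 0.0099
grasp_force: 1.9
time: 15.0
eef_pos: [0.6149, -0.0189, 0.0705]
orientation: [-0.0, 0.074, 0.997, 0.0]
contact_force: [1.4, 1.3, 4.3]
grip_width: 0.0101
grasp_force: 2.2
time: 15.25
eef_pos: [0.6149, -0.019, 0.0704]
orientation: [0.0, 0.073, 0.997, 0.0]
contact_force: [-1.0, 1.9, 8.6]
grip_width: 0.0101
grasp_force: 4.3
```

```bash
python3 -m pendant '0 0 1 0 0 0 0.885;0 0 1 0 0 0 0.885;0 0 0 0 0 0 0.885' && python3 -m pendant '0 0 1.5 0 0 0 0.885;0 0 0 0 0 0 0.885'
```

```text
time: 15.62
eef_pos: [0.615, -0.019, 0.0703]
orientation: [0.0, 0.073, 0.997, -0.0]
contact_force: [-3.1, 2.2, 16.0]
grip_width: 0.0103
grasp_force: 8.4
time: 15.88
eef_pos: [0.6151, -0.019, 0.0702]
orientation: [0.001, 0.073, 0.997, -0.0]
contact_force: [-6.7, 3.5, 22.7]
grip_width: 0.0102
grasp_force: 11.5
```

Stopped at the expected height (top at 70 mm). To rule out finger contact with the side walls, I'll press again with the fingers shut, then retreat and look.

```bash
python3 -m pendant '0 0 -12 0 0 0 0.885;0 0 0 0 0 0 1;0 0 0 0 0 0 1;0 0 0 0 0 0 1;0 0 6 0 0 0 1' && python3 -m pendant '0 0 4 0 0 0 1;0 0 3 0 0 0 1;0 0 1 0 0 0 1;0 0 0 0 0 0 1'; python3 -m pendant '0 0 -20 0 0 0 1;0 0 -50 0 0 0 1;-30 0 -20 0 0 0 1;-30 0 0 0 0 0 0.3;0 0 0 0 0 0 0.3'; python3 -m pendant '0 0 0 0 0 0 0.3'; python3 m.py
```

```text
time: 16.5
eef_pos: [0.615, -0.0193, 0.0716]
orientation: [-0.0, 0.074, 0.997, -0.0]
contact_force: [0.7, -0.2, -0.3]
grip_width: 0.0005
grasp_force: 0.0
time: 17.0
eef_pos: [0.6155, -0.0194, 0.0699]
orientation: [0.001, 0.072, 0.997, -0.001]
contact_force: [-10.4, 2.0, 28.4]
grip_width: 0.0005
grasp_force: 14.0
time: 17.62
eef_pos: [0.6754, -0.0283, 0.1528]
orientation: [-0.0, 0.074, 0.997, 0.0]
contact_force: [-0.5, 1.9, -0.3]
grip_width: 0.0136
grasp_force: 0.0
time: 17.75
eef_pos: [0.6734, -0.0281, 0.1528]
orientation: [-0.001, 0.074, 0.997, -0.0]
contact_force: [-0.3, -0.9, 0.9]
grip_width: 0.0224
grasp_force: 0.0
[ 0.604 -0.018  0.316] [ 0.67343599 -0.02799928  0.15349592]
col [257. 114.  56.  56.] [[0.6134, -0.0198], [0.6143, -0.02]]
red [258.  210.5  41.   36. ] [[0.6718, -0.0278], [0.6749, -0.0282]]
bore ((256.93994140625, 113.53485870361328), (20.63817024230957, 21.84568977355957), 61.0290641784668) [ 0.6131 -0.0198  0.09  ]
```

View pics/m4.png

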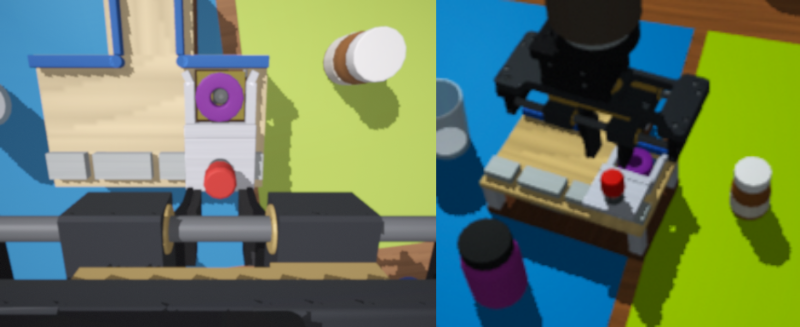

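The collar sits low over the spindle and the bystanders are undisturbed. I'll do a final check of the knob height in the scene camera with the arm clear.

```bash
python3 -m pendant '0 0 -40 0 0 0 0.3;0 0 -30 0 0 0 0.3;0 0 0 0 0 0 0.3'; python3 - <<'E'
from h import *
s=cap('scene')
b=blobs(s,(0,150,80),(6,255,255));print(b)
j=np.array([.147,.989])*.06
p=ray(s,(189,182),.107); p2=p+np.r_[j,0]
print('expect locked',proj(s,p2),'at 8mm lift',proj(s,p2+[0,0,.008]))
E
```

```text
time: 18.23
eef_pos: [0.6753, -0.0278, 0.2276]
orientation: [0.003, 0.073, 0.997, 0.0]
contact_force: [-0.8, 0.3, -1.0]
grip_width: 0.0576
grasp_force: 0.0
[(array([216.1, 189.8]), [211, 183, 12, 15, 131])]
expect locked [216.84499873 190.55008139] at 8mm lift [216.59010914 188.112515  ]
```

```bash
python3 -c "
from plant import ticket;print(ticket.job_done())"
```

```text
the job is handed in; nothing more can be done
None
```

I handed the job in at about 18 s. The collar is pressed fully home on the spindle, the slide is at the spindle notch with the knob's pin down, and the jars and cup were not touched. That the pin is down rests on grip height, spring force and a camera check, not a direct reading.

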